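# Refill the bath doser

## Robot

A 6-joint arm with a two-finger parallel gripper is mounted at the origin on the work surface. World frame = base frame: x ahead of the robot, y to its left, z up, the work surface at z = 0. Lengths are in m, angles in rad, forces in N, time in s.
With the tool pointing down it reaches from about 0.225 to 0.875 m from the base axis. Payload 3.4 kg.
Tool frame: the origin (TCP) lies at the very end of the fingers, on their centre line; the grasp point (between the pads) lies 19 mm behind it; z points along the fingers, y is the line along which they close (so a half turn about z gives the same grasp; the last joint's range is limited). The gripper opens to 85 mm and grips with 20 to 120 N. Pads are 22 mm wide; open, the fingers measure 114 mm over their backs; the gripper's body (76 mm by 85 mm) begins 54 mm behind the grasp point. The pads swing forward as they close: fully open they stand 13 mm farther back than shut.
Start: joints at [0.998, 0.276, 1.505, -0, 1.361, -0.121], TCP at [0.251, 0.517, 0.205] pointing down, gripper open.
Joint ranges: [-2.89, 2.89], [-0.75, 2.08], [0.22, 2.7], [-1.18, 4.32], [0.11, 2.71], [-2.7, 2.7]. Speed limits (rad/s): [2.57, 2.57, 3.14, 3.14, 3.14, 3.14].

## Interface

Orientations are given as [roll, pitch, yaw] about the fixed x, y, z axes, in that order (R = Rz(yaw) Ry(pitch) Rx(roll)).
In Python, from workcell import sensors, optics, job, nets gives the robot as it stands.
- The arm moves only by the shell command python3 -m pendant 'ROWS' [FORCE]. ROWS is JSON, a list of rows, each a list of 3 entries, a list of its own where there are three numbers: the opening, from -1 (shut) to 1 (fully open), then the shift along the tool's x, y, z in cm, then the turn, a rotation vector about the tool's x, y, z in degrees. In form: [[fingers, [x, y, z], [ax, ay, az]], ...]. A call has 1 to 20 rows; each row is the pose to reach, as a shift and turn from the pose commanded when the call began, along the tool's axes at that moment; what a row does not reach only later rows make up. A row lasts 1/8 s, in which the tool goes at most 62.5 mm and 10.7 degrees, less where a joint would pass 70% of its speed; a pose out of reach is approached as far as the arm can. A call with a gripper value outside its range is refused whole. The fingers move at their own pace and stop on an object; FORCE is the grip in N (left out, the last holds). Time passes only in rows, so rows that repeat a pose let the fingers close. It gives the time, the measured TCP pose, the force, the opening and the grip force at its end, in the units of the state.
- sensors.observe(): the state, without advancing time (a new reading comes with each control period).
- optics.get_image(name): name is "scene" or "top" or "wrist"; returns a dict with "img" (420x560x3 uint8, red, green, blue), "z_map" (420x560 float32, m along the optical axis (not along the pixel's ray), 0 where there is no reading), "fx", "fy", "cx", "cy" (pixels), "dist" ([k1, k2, p1, p2, k3] as OpenCV has them; the pictures are not rectified), "position" and "attitude" of the camera in the world; the wrist camera has in their place "tool_from_camera" (4x4, takes a point from camera to tool coordinates, whose origin is the TCP and whose axes are the flange's). Camera axes: x right, y down, z forward; pixel columns grow to the right and rows downward; lengths in m; the calibration is good to about 2 mm. A picture is of the moment at which its call begins: read the wrist's pose just before it.
- job.close_job(): hands the job in; it is judged then, once.
Trained networks look in a picture, given as the dict that the camera call returned (one of the last four; its "shot" number tells which), for a name from the list of things; names that differ only in an ending like _2 or _b are one class to them, and where a whole thing is asked for, a point or a joint stands for the part that bears it (a point fixed in the world has none). Each returns a list of dicts, best first, with "p" (0 to 1); they miss things now and then, are a little off and sometimes report something else, mostly with a low value. They report only what shows in the picture. A call takes as long as a camera call. They do not tell look-alikes from the thing itself.
- nets.recognise(picture, name): "location" ([x, y, z] in m, in world coordinates, good to about 4 mm: the middle of the surface that is visible of it).
- nets.regions_of(picture, name): "pixels" (420x560 bool, what is visible of it).
The state is a dict: "time_s": time; "joints": joint angles; "joint_vel": joint speeds; "joint_torque": joint torques, N m; "ee_pos": TCP position; "tcp_rot": TCP orientation; "wrist_force": force on the tool from outside, world axes, zero at the start; "moment": the same for the moment, N m; "opening": opening from 0.0 (shut) to 1.0 (fully open); "grip_force": force on a finger pad.
Only numpy, scipy, OpenCV 4.12 (cv2) and the standard library are available. Lean on these libraries where they do the work, as an engineer would, in place of code of your own. Each camera call takes 0.05 s, during which the arm holds its last target. There are 200 camera calls.

## Task

Take the grey refill cartridge from the chrome shelf and plug it fully home, shoulder down on the sloping face, in the doser's socket; then turn the doser's dial so that its nose points to the mark with three pips. Leave the bottle, egg cup, tin and comb where they stand.

Things in the scene. Friction and masses are not known exactly. Their poses are not given: they have to be found in the camera images.
- cartridge: Refill cartridge, plastic, loose, 110 mm tall, standing on its plug on the chrome shelf. Plug: 44 mm (x) by 32 mm (y), 45 mm long. Grip head above it: 58 mm (x) by 42 mm (y), from 45 to 110 mm up; its underside is a shoulder all round. Origin: centre of the plug's underside; z up through the head. Half a turn about z gives the same shape
- doser: Doser, fixed, white, on a chrome base of 120 by 260 mm. Its face, 130 mm (up the slope) by 280 mm, slopes 25 degrees, low edge on the far side, away from the robot; face centre 89 mm, upper edge 117 mm above the table. Facing the face, the socket is on its right half, the dial on its left, 135 mm apart. Origin: centre of the underside; x towards the high edge, y to the dial side, z vertical
- socket_mouth (a point): Centre of the socket's mouth in the sloping face. z points square out of the face (25 degrees from vertical, leaning away from the robot), x up the slope, y along the face towards the dial. The hole is 47 mm (x) by 35 mm (y), 52 mm deep, with a 3 mm chamfered lip: 1.5 mm play on each side of the plug
- socket_home (a point): Point in the socket, 45 mm below the mouth along the hole's axis, where the origin of the cartridge lies when its shoulder rests on the face. Same axes as socket_mouth
- dial (a joint): Angle of the dial, rad, growing clockwise as seen by someone looking at the face. 0 at the one-pip mark, 0.698 at two pips, 1.396 at three pips, 2.094 at four pips; stops at 0 and 2.1. It stays where it is left
- dial_grip (a point): On the dial's axis, 30 mm above the face; turns with the dial. z square out of the face, x along the bar to its pointed nose. Bar 55 mm long (33 mm to the nose), white line on top towards the nose, 14 mm thick (y), from 11 to 41 mm above the face, on a disc of 70 mm diameter. The marks (rows of 1, 2, 3, 4 small black pips, clockwise) stand round the disc on its upper side, 40 degrees apart
- shelf: Chrome suction shelf, fixed; deck 180 mm (x) by 400 mm (y), its top 30 mm above the table. Origin: centre of its underside
- pump_bottle: Bystander: amber glass bottle with steel pump, 56 mm diameter, 125 mm tall, spout reaching 38 mm to its -x; stands on the shelf. Origin: centre of its underside
- egg_cup: Bystander: ceramic egg cup, 50 mm diameter, 61 mm tall, stands on the shelf. Origin: centre of its underside
- travel_tin: Bystander: flat aluminium tin, 77 by 107 by 36 mm, on the table behind. Origin: centre of its underside
- comb: Bystander: wooden comb, 150 mm (x) by 43 mm, 8 mm thick, lying flat on the table behind. Origin: near its centre, at its underside
Things that resemble listed ones, but are neither listed nor needed, are in the scene too. Leave any green or yellow look-alike of the cartridge alone.

How it is judged:
By the outcome, as a careful person would: the job done as asked, in the order asked, and still so for the second after the job is handed in, with the robot touching nothing.
It also fails if it takes over 67 s, if anything falls off the work surface, if the arm or the gripper's body presses on something with over 40 N, if the wrist force passes 120 N, or if a joint passes its speed limit or range.

## Working session

There is one attempt and no reset: what is moved stays moved. The work goes in short steps, Python scripts to look and compute and a shell command to move; the robot and the scene stay as the last step left them, time stands still between calls to the robot, and variables do not carry over. Pictures are saved under pics/ and viewed, at most 11 in all, crops included, and the job is handed in when it is done.

```bash
mkdir -p pics; ls; cat > h.py <<'E'
import numpy as np, cv2, pickle
from scipy.spatial.transform import Rotation as R
from workcell import sensors, optics, job, nets
def rpy(a): return R.from_euler('xyz',a).as_matrix()
def cam(name):
    s=sensors.observe(); p=optics.get_image(name)
    if 'position' in p:
        T=np.eye(4); a=np.array(p['attitude']); T[:3,:3]=a if a.shape==(3,3) else rpy(a) if a.size==3 else R.from_quat(a).as_matrix(); T[:3,3]=p['position']
    else:
        W=np.eye(4); W[:3,:3]=rpy(s['tcp_rot']); W[:3,3]=s['ee_pos']; T=W@np.array(p['tool_from_camera'])
    p['T']=T; return p
def K(p): return np.array([[p['fx'],0,p['cx']],[0,p['fy'],p['cy']],[0,0,1]])
def pts(p,uv):  # world points of pixels via depth
    uv=np.asarray(uv,float).reshape(-1,2)
    n=cv2.undistortPoints(uv[:,None],K(p),np.array(p['dist']))[:,0]
    z=p['z_map'][uv[:,1].round().astype(int),uv[:,0].round().astype(int)]
    c=np.c_[n*z[:,None],z]
    return c@p['T'][:3,:3].T+p['T'][:3,3], z>0
def ray(p,uv):
    n=cv2.undistortPoints(np.array(uv,float).reshape(1,1,2),K(p),np.array(p['dist']))[0,0]
    d=p['T'][:3,:3]@np.r_[n,1]; return p['T'][:3,3],d/np.linalg.norm(d)
def tri(obs):
    A=0;b=0
    for o,d in obs:
        M=np.eye(3)-np.outer(d,d); A=A+M; b=b+M@o
    return np.linalg.solve(A,b)
def proj(p,X):
    Ti=np.linalg.inv(p['T']); return cv2.projectPoints(np.asarray(X,float).reshape(-1,3),cv2.Rodrigues(Ti[:3,:3])[0],Ti[:3,3],K(p),np.array(p['dist']))[0][:,0]
def save(p,n): cv2.imwrite('pics/'+n,p['img'][:,:,::-1])
E
python3 - <<'E'
from h import *
for n in ('scene','top'):
    p=cam(n); save(p,n+'0.png'); print(n,p.get('attitude'),p['T'].round(3).tolist())
    for k in ('cartridge','doser','dial','shelf','socket_mouth','pump_bottle','egg_cup'):
        try: print(k,[(np.round(r['location'],3).tolist(),round(r['p'],2),proj(p,r['location'])[0].round().tolist()) for r in nets.recognise(p,k)])
        except Exception as e: print(k,e)
    pickle.dump(p,open(n+'0.pkl','wb'))
print(sensors.observe())
a=[cv2.imread(f'pics/{n}0.png') for n in('scene','top')]
cv2.imwrite('pics/both.png',cv2.resize(np.vstack(a),(448*1,672))[:600] if 0 else cv2.resize(np.hstack(a),(800,300)))
E
```

```text
pics
scene [-2.36167657  0.01586564  0.68909507] [[0.772, 0.443, -0.456, 1.103], [0.636, -0.556, 0.536, -0.737], [-0.016, -0.703, -0.711, 0.976], [0.0, 0.0, 0.0, 1.0]]
cartridge [([0.639, -0.457, 0.102], 0.75, [203.0, 341.0]), ([0.575, -0.309, 0.124], 0.63, [230.0, 276.0]), ([0.382, -0.314, 0.086], 0.56, [175.0, 248.0])]
doser [([0.511, 0.176, 0.08], 0.92, [328.0, 174.0])]
dial []
shelf [([0.568, -0.225, 0.03], 0.68, [254.0, 277.0])]
socket_mouth [([0.516, 0.184, 0.086], 0.78, [332.0, 171.0])]
pump_bottle [([0.581, -0.083, 0.104], 0.91, [293.0, 227.0]), ([0.544, 0.156, 0.101], 0.3, [334.0, 176.0])]
egg_cup [([0.565, -0.184, 0.066], 0.55, [263.0, 258.0])]
top [-3.07308892e+00 -8.47548376e-04 -1.57731748e+00] [[-0.007, -0.998, 0.068, 0.477], [-1.0, 0.006, -0.001, -0.065], [0.001, -0.068, -0.998, 1.298], [0.0, 0.0, 0.0, 1.0]]
cartridge [([0.624, -0.443, 0.109], 0.84, [464.0, 186.0]), ([0.362, -0.298, 0.112], 0.66, [400.0, 308.0]), ([0.559, -0.296, 0.139], 0.57, [399.0, 216.0])]
doser [([0.492, 0.226, 0.085], 0.81, [161.0, 249.0])]
dial [([0.536, 0.164, 0.103], 0.62, [187.0, 229.0])]
she
[... 252 characters left out ...]
3.0, 213.0])]
egg_cup []
{'time_s': 0.8, 'joints': array([ 9.97980633e-01,  2.75826239e-01,  1.50490996e+00,  1.88528633e-05,
        1.36067076e+00, -1.21031684e-01]), 'joint_vel': array([ 0.00177378, -0.00036829,  0.00017899, -0.00016578, -0.00093027,
        0.00107282]), 'joint_torque': array([ 6.95425551e-04, -4.16601384e+01, -2.46082610e+01,  2.09529667e-04,
       -2.67756513e-04,  5.49944517e-06]), 'ee_pos': array([0.25106343, 0.51733433, 0.20526614]), 'tcp_rot': array([3.14140609e+00, 4.11679233e-06, 2.68980471e+00]), 'wrist_force': array([-1.21832934,  0.51111754, -0.19530508]), 'moment': array([0.00120788, 0.00298453, 0.00433726]), 'grip_force': 0.0, 'opening': 0.9990118655484007}
```

View pics/scene0.png

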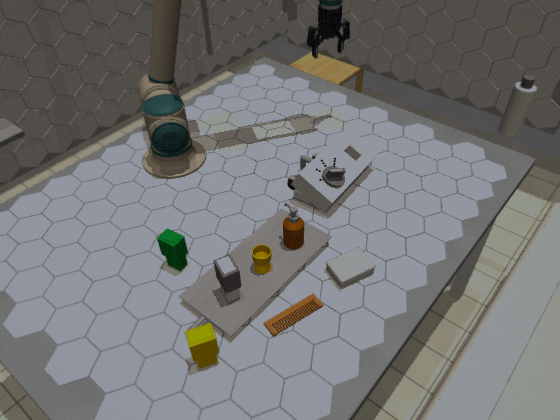

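View pics/top0.png

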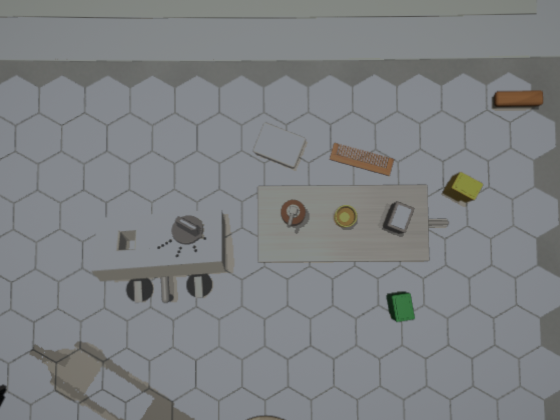

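Grey one on the shelf at scene (228,276) / top (399,216). The look-alikes are green at scene (173,248) and yellow at scene (203,345), both standing off the shelf. The grey one fits both colour and place. The doser's socket is at top (127,240) and its dial at (187,230), among decoy knobs at (140,290) and (199,285). I'll confirm with one enlarged crop.

```bash
python3 - <<'E'
from h import *
s=pickle.load(open('scene0.pkl','rb')); t=pickle.load(open('top0.pkl','rb'))
c=lambda p,x,y,w,h,k:cv2.resize(p['img'][y:y+h,x:x+w,::-1],None,fx=k,fy=k,interpolation=cv2.INTER_CUBIC)
a=c(s,195,240,80,80,5); b=c(t,95,200,140,110,5)[:550]; 
a=cv2.resize(a,(300,300)); b=cv2.resize(b,(500,393)); o=np.zeros((393,800,3),np.uint8); o[:300,:300]=a; o[:,300:]=b
cv2.imwrite('pics/crop.png',o)
# cartridge top & face
X,ok=pts(t,[(x,y) for y in range(420) for x in range(560)]); X=X.reshape(420,560,3); ok=ok.reshape(420,560)
m=ok&(abs(X[...,0]-.56)<.06)&(abs(X[...,1]+.296)<.06)&(X[...,2]>.125)
q=X[m]; print('top',q.mean(0),np.median(q[:,2])); r=cv2.minAreaRect((q[:,:2]*1000).astype(np.float32)); print(r)
# face plane
m=ok&(X[...,0]>.43)&(X[...,0]<.57)&(X[...,1]>.08)&(X[...,1]<.36)&(X[...,2]>.055)&(X[...,2]<.125)
q=X[m]; 
for i in range(6):
    A=np.c_[q[:,:2],np.ones(len(q))]; co=np.linalg.lstsq(A,q[:,2],rcond=None)[0]; e=q[:,2]-A@co; q=q[abs(e)<max(.004,2*abs(e).std()*.6)]
n=np.r_[-co[:2],1]; n/=np.linalg.norm(n); print('n',n,np.degrees(np.arccos(n[2])),np.degrees(np.arctan2(n[1],n[0])),len(q))
r=cv2.minAreaRect((q[:,:2]*1000).astype(np.float32)); print(r,q[:,2].min(),q[:,2].max(), q.mean(0))
for u in ((127,240),(187,230)): 
    o,d=ray(t,u); k=(co@np.r_[o[:2],1]-o[2])/(d[2]-co[:2]@d[:2]); print(u,o+k*d)
print(np.array(optics.get_image('wrist')['tool_from_camera']).round(4).tolist(), t['fx'])
E
```

```text
top [ 0.55640334 -0.29685342  0.139763  ] 0.14006172412129403
((556.6219482421875, -298.21014404296875), (43.08488464355469, 58.04220199584961), 68.43722534179688)
n [0.36058123 0.03156839 0.93219344] 21.220644804110222 5.003409880816335 2375
((512.153564453125, 226.82757568359375), (121.64149475097656, 270.33270263671875), 3.7541818618774414) 0.06573675424715653 0.1140653529146074 [0.51050626 0.22697499 0.09128775]
(127, 240) [0.51207331 0.29954696 0.08822056]
(187, 230) [0.53348117 0.1682593  0.08438581]
[[0.0008, -0.9562, -0.2927, 0.0743], [1.0, 0.0003, 0.0015, -0.0001], [-0.0013, -0.2927, 0.9562, -0.17], [0.0, 0.0, 0.0, 1.0]] 542.7304066307263
```

View pics/crop.png

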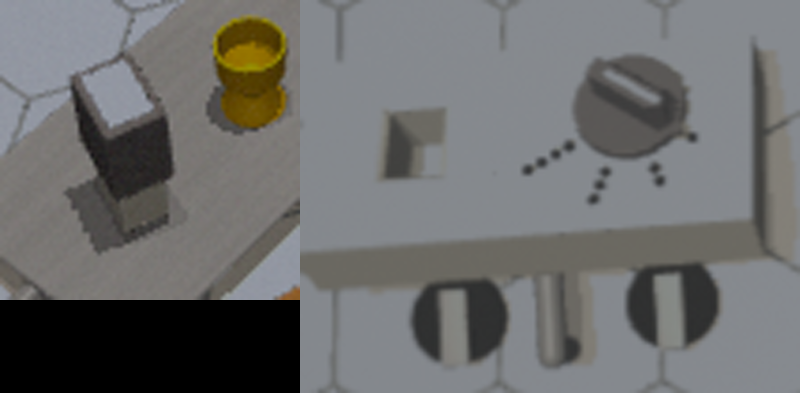

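The left crop shows the grey head on a narrower plug on the shelf beside the egg cup, so this is the cartridge. The right crop shows the socket at (412,145), the dial at (630,105), and pip rows running 1 to 4 clockwise from its right. Next I'll move the wrist to look at the doser.

```bash
cat >> h.py <<'E'
def go(pos,Rt):
    s=sensors.observe(); W=rpy(s['tcp_rot']); d=W.T@(np.asarray(pos)-s['ee_pos'])*100
    r=R.from_matrix(W.T@Rt).as_rotvec(degrees=True)
    print('shift cm',d.round(2).tolist(),'turn',r.round(2).tolist(),'rows>=',int(max(np.linalg.norm(d)/6.25,np.linalg.norm(r)/10.7))+1,'t',s['time_s'])
def face(psi,tilt=25):  # columns: x up slope, y to dial, z normal
    a,b=np.radians(psi),np.radians(tilt); n=np.array([np.sin(b)*np.cos(a),np.sin(b)*np.sin(a),np.cos(b)])
    y=np.array([np.sin(a),-np.cos(a),0]); return np.c_[np.cross(y,n),y,n]
def tool(F): return np.c_[F[:,0],-F[:,1],-F[:,2]]
E
python3 - <<'E'
from h import *
F=face(4.3); print(F.round(3).tolist()); go(np.array([.51,.227,.09])+.15*F[:,2],tool(F))
E
```

```text
[[-0.904, 0.075, 0.421], [-0.068, -0.997, 0.032], [0.423, 0.0, 0.906]]
shift cm [-41.45, -11.63, -2.07] turn [6.59, 24.42, -29.7] rows>= 7 t 0.85
```

```bash
python3 -m pendant '[[1,[-41.4,-11.6,-2],[6.6,24.4,-29.7]],[1,[-41.4,-11.6,-2],[6.6,24.4,-29.7]],[1,[-41.4,-11.6,-2],[6.6,24.4,-29.7]],[1,[-41.4,-11.6,-2],[6.6,24.4,-29.7]],[1,[-41.4,-11.6,-2],[6.6,24.4,-29.7]],[1,[-41.4,-11.6,-2],[6.6,24.4,-29.7]],[1,[-41.4,-11.6,-2],[6.6,24.4,-29.7]],[1,[-41.4,-11.6,-2],[6.6,24.4,-29.7]],[1,[-41.4,-11.6,-2],[6.6,24.4,-29.7]],[1,[-41.4,-11.6,-2],[6.6,24.4,-29.7]]]'
python3 - <<'E'
from h import *
p=cam('wrist'); save(p,'w1.png'); pickle.dump(p,open('w1.pkl','wb')); print(p['fx'],p['T'].round(3).tolist())
for k in('dial','socket_mouth'): print(k,[(np.round(r['location'],3).tolist(),round(r['p'],2),proj(p,r['location'])[0].round().tolist()) for r in nets.recognise(p,k)])
E
```

```text
time_s: 2.1
ee_pos: [0.5716, 0.2335, 0.2255]
tcp_rot: [3.141, -0.437, -3.065]
wrist_force: [0.2, -0.2, -0.2]
opening: 0.999
grip_force: 0.0
372.63639639794366 [[-0.077, 0.987, -0.138, 0.576], [0.997, 0.077, -0.009, 0.233], [0.002, -0.139, -0.99, 0.411], [0.0, 0.0, 0.0, 1.0]]
dial [([0.538, 0.169, 0.104], 0.65, [195.0, 217.0])]
socket_mouth [([0.507, 0.233, 0.094], 0.63, [274.0, 190.0])]
```

View pics/w1.png

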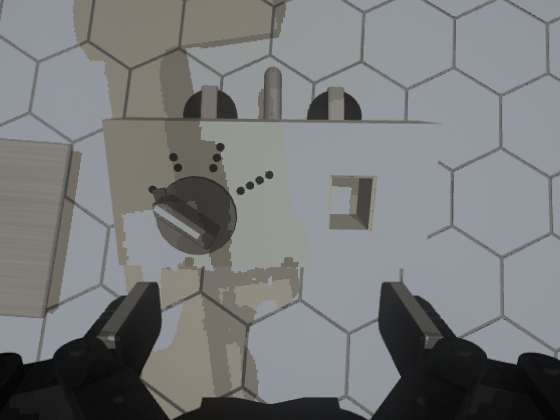

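The wrist view shows the socket mouth at about (330–377,176–232) and the dial at (197,215). The pip rows 1 to 4 sit near (152,190), (175,162), (217,155) and (255,183). The nose lies near the one-pip side. I'll fit the face plane and rectify.

```bash
cat >> h.py <<'E'
def fitplane(p,lo=(.42,.07),hi=(.6,.38)):
    X,ok=pts(p,[(x,y) for y in range(420) for x in range(560)])
    q=X[ok&(X[:,0]>lo[0])&(X[:,0]<hi[0])&(X[:,1]>lo[1])&(X[:,1]<hi[1])]
    F=face(4.3); d=(q-[.51,.227,.09])@F[:,2]; q=q[abs(d)<.012]
    for th in (.008,.005,.003,.002,.002,.002):
        c=q.mean(0) if th==.008 else c2
        n=np.linalg.svd(q-q.mean(0),full_matrices=False)[2][2]; n*=np.sign(n[2]); c2=q.mean(0)
        q=q[abs((q-c2)@n)<th]
    return q,c2,n
def rect(p,O,F,h=0,res=.0005,W=.3,H=.15):  # row0: high edge up; col right = -y (socket side)
    w,hh=int(W/res),int(H/res); jj,ii=np.meshgrid(np.arange(w),np.arange(hh))
    x=(H/2-ii*res); y=(W/2-jj*res)
    P=O+x[...,None]*F[:,0]+y[...,None]*F[:,1]+h*F[:,2]
    uv=proj(p,P.reshape(-1,3)).reshape(hh,w,2).astype(np.float32)
    return cv2.remap(p['img'],uv[...,0],uv[...,1],cv2.INTER_CUBIC)
E
python3 - <<'E'
from h import *
p=pickle.load(open('w1.pkl','rb'))
q,c,n=fitplane(p); print('c',c,'n',n.round(4),np.degrees(np.arccos(n[2])),'psi',np.degrees(np.arctan2(n[1],n[0])),len(q),abs((q-c)@n).mean())
t=pickle.load(open('top0.pkl','rb')); s=pickle.load(open('scene0.pkl','rb'))
for k in(t,s):
    q2,c2,n2=fitplane(k); print(c2,n2.round(4),len(q2),'offset at c',(c2-c)@n)
psi=np.degrees(np.arctan2(n[1],n[0])); F=face(psi,np.degrees(np.arccos(n[2])))
uvq=(q-c)@F[:,:2]; print('rect',cv2.minAreaRect((uvq*1000).astype(np.float32)))
O=np.array([.512,.227,0]); O[2]=c[2]-((O-c)[:2]@n[:2])/n[2]; print('O',O)
im=[rect(k,O,F) for k in(p,t)]
cv2.imwrite('pics/rect.png',np.vstack(im)[:,:,::-1]); np.savez('pl.npz',O=O,F=F)
E
```

```text
c [0.50822089 0.23516022 0.09351952] n [0.422  0.0266 0.9062] 25.01080425775583 psi 3.604851010028443 39021 0.0005689539097332077
[0.50861416 0.23673663 0.09232504] [0.4223 0.0265 0.9061] 3688 offset at c -0.0008746284001799242
[0.51367768 0.22112287 0.09019441] [0.4216 0.0283 0.9064] 1545 offset at c -0.0010839584560949256
rect ((-6.9541015625, 4.8999786376953125), (130.42283630371094, 281.8110656738281), 0.07892201840877533)
O [0.512      0.227      0.09199928]
```

View pics/rect.png

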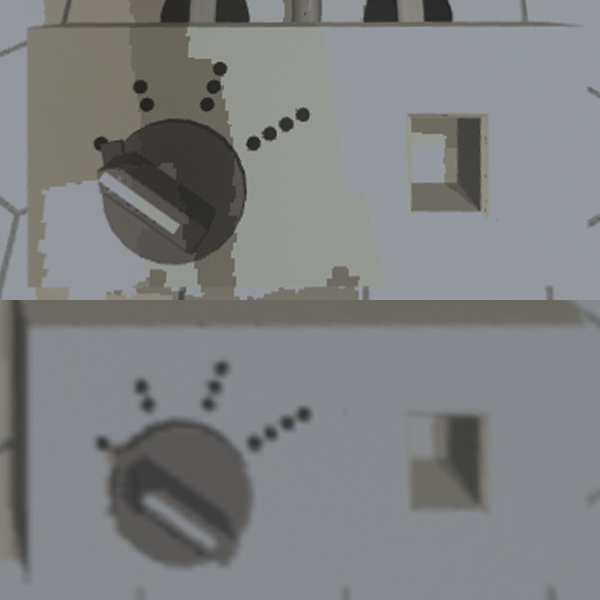

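```bash
python3 - <<'E'
from h import *
d=np.load('pl.npz'); O,F=d['O'],d['F']
p=pickle.load(open('w1.pkl','rb')); t=pickle.load(open('top0.pkl','rb'))
# socket at: y in rect px 448 -> ; crop
res=.00025; S=O+F[:,0]*(.075-.0005*163)+F[:,1]*(.15-.0005*448); print('S',S)
ims=[rect(k,S,F,0,res,.07,.07) for k in(p,t)]
D=O+F[:,0]*(.075-.0005*192)+F[:,1]*(.15-.0005*177)
g=[rect(k,D,F,.041,res,.1,.1) for k in(p,t)]
o=np.zeros((280+400,800,3),np.uint8); o[:280,:280]=ims[0]; o[:280,300:580]=ims[1]; o[280:,:400]=g[0]; o[280:,400:]=g[1]
cv2.imwrite('pics/rz.png',o[:,:,::-1][:600] if 0 else cv2.resize(o,(700,595))[:,:,::-1]); print('D',D)
g0=[cv2.GaussianBlur(cv2.cvtColor(i,6+1) .astype(float),(5,5),0) for i in ims]
for i in g0:
    r=i[120:160].mean(0); c=i[:,120:160].mean(1)
    print('row grad',[(j,round(r[j+2]-r[j-2],0)) for j in range(2,278) if abs(r[j+2]-r[j-2])>8][::2]); print('col',[(j,round(c[j+2]-c[j-2],0)) for j in range(2,278) if abs(c[j+2]-c[j-2])>8][::2])
E
```

```text
S [0.51322608 0.30122395 0.08925115]
D [0.53485995 0.16681824 0.08312071]
row grad [(129, np.float64(-10.0)), (131, np.float64(-14.0)), (133, np.float64(-15.0)), (135, np.float64(-10.0)), (155, np.float64(-19.0)), (157, np.float64(-36.0)), (159, np.float64(-34.0)), (161, np.float64(-17.0)), (201, np.float64(18.0)), (203, np.float64(44.0)), (205, np.float64(49.0)), (207, np.float64(28.0)), (219, np.float64(9.0)), (221, np.float64(8.0))]
col [(37, np.float64(-9.0)), (39, np.float64(-19.0)), (41, np.float64(-26.0)), (43, np.float64(-18.0)), (49, np.float64(-10.0)), (80, np.float64(9.0)), (82, np.float64(12.0)), (84, np.float64(10.0)), (177, np.float64(-22.0)), (179, np.float64(-24.0)), (181, np.float64(-14.0)), (233, np.float64(17.0)), (235, np.float64(25.0)), (237, np.float64(25.0)), (239, np.float64(16.0))]
row grad [(195, np.float64(9.0)), (197, np.float64(10.0)), (199, np.float64(12.0)), (201, np.float64(14.0)), (203, np.float64(13.0)), (205, np.float64(11.0)), (207, np.float64(10.0)), (209, np.float64(10.0)), (211, np.float64(9.0))]
col [(36, np.float64(-9.0)), (38, np.float64(-12.0)), (40, np.float64(-13.0)), (42, np.float64(-13.0)), (44, np.float64(-12.0)), (46, np.float64(-10.0)), (232, np.float64(8.0))]
```

View pics/rz.png

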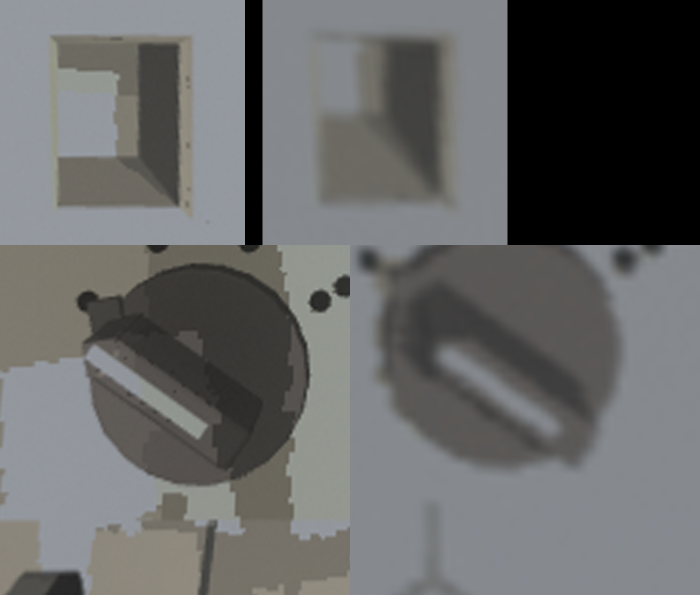

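Top row: both rectified views put the socket mouth in the same place. Bottom row: at bar-top height both views put the white line from upper left to lower right in the same place. The nose therefore points upper left, about 6° past the one-pip mark.

```bash
python3 - <<'E'
from h import *
d=np.load('pl.npz'); O,F=d['O'],d['F']
p=pickle.load(open('w1.pkl','rb')); t=pickle.load(open('top0.pkl','rb'))
fc=np.array([0.50822089,0.23516022,0.09351952])-.00695*F[:,0]+.0049*F[:,1]; print('face centre',fc)
S=np.array([.51322608,.30122395,.08925115])+F@np.array([-.0014,.0004,0]); print('socket',S,(S-fc)@F)
P=lambda u,v:O+F[:,0]*(.075-.0005*v)+F[:,1]*(.15-.0005*u)
A=tri([ray(p,proj(p,P(174,191))[0]),ray(t,proj(t,P(181,193))[0])]); print('disc',A,(A-fc)@F)
D=np.array([.53485995,.16681824,.08312071])
for n,l in(('w',((93,107),(203,187))),('t',((90,108),(205,185)))):
    e=[D+F@np.array([.05-v/.875*.00025,.05-u/.875*.00025,.041]) for u,v in l]; print(n,[((x-fc)@F*1000).round(1).tolist() for x in e])
np.savez('g.npz',S=S,F=F,fc=fc)
print(sensors.observe()['joints'].round(2))
a=np.radians(158.4); go([.557,-.298,.30],np.array([[np.cos(a),np.sin(a),0],[np.sin(a),-np.cos(a),0],[0,0,-1]]))
E
```

```text
face centre [0.5148148  0.23066592 0.09058114]
socket [0.51451744 0.30090451 0.08865925] [-4.54574202e-03 -7.01183155e-02  2.82121755e-10]
disc [0.53513834 0.16708551 0.09123414] [-0.01448248  0.06473245  0.00747719]
w [[1.8, 88.4, 41.0], [-21.1, 57.0, 41.0]]
t [[1.5, 89.3, 41.0], [-20.5, 56.4, 41.0]]
[ 0.23  0.6   1.01  0.07  1.96 -1.4 ]
shift cm [8.19, -52.88, -4.38] turn [-5.67, -24.55, 25.61] rows>= 9 t 2.25
```

```bash
python3 -m pendant '[[1,[2,-13,-5],[0,0,0]],[1,[8.2,-52.9,-4.4],[-5.7,-24.5,25.6]],[1,[8.2,-52.9,-4.4],[-5.7,-24.5,25.6]],[1,[8.2,-52.9,-4.4],[-5.7,-24.5,25.6]],[1,[8.2,-52.9,-4.4],[-5.7,-24.5,25.6]],[1,[8.2,-52.9,-4.4],[-5.7,-24.5,25.6]],[1,[8.2,-52.9,-4.4],[-5.7,-24.5,25.6]],[1,[8.2,-52.9,-4.4],[-5.7,-24.5,25.6]],[1,[8.2,-52.9,-4.4],[-5.7,-24.5,25.6]],[1,[8.2,-52.9,-4.4],[-5.7,-24.5,25.6]],[1,[8.2,-52.9,-4.4],[-5.7,-24.5,25.6]],[1,[8.2,-52.9,-4.4],[-5.7,-24.5,25.6]],[1,[8.2,-52.9,-4.4],[-5.7,-24.5,25.6]],[1,[8.2,-52.9,-4.4],[-5.7,-24.5,25.6]]]'
python3 - <<'E'
from h import *
p=cam('wrist'); save(p,'w2.png'); pickle.dump(p,open('w2.pkl','wb'))
X,ok=pts(p,[(x,y) for y in range(420) for x in range(560)])
m=ok&(abs(X[:,0]-.557)<.06)&(abs(X[:,1]+.298)<.06)&(abs(X[:,2]-.14)<.006)
q=X[m]; print(len(q),np.median(q[:,2]),q[:,2].std()); r=cv2.minAreaRect((q[:,:2]*1000).astype(np.float32)); print(r)
t=pickle.load(open('top0.pkl','rb'))
M=m.reshape(420,560); ys,xs=np.nonzero(M); print('px',xs.min(),xs.max(),ys.min(),ys.max())
# two-view height of the top's centre: image centroid of the top in both views
def ctr(p):
    X,ok=pts(p,[(x,y) for y in range(420) for x in range(560)])
    m=(ok&(abs(X[:,0]-.557)<.05)&(abs(X[:,1]+.298)<.05)&(abs(X[:,2]-.14)<.006)).reshape(420,560); ys,xs=np.nonzero(m)
    return cv2.minAreaRect(np.c_[xs,ys].astype(np.float32))[0]
print('tri',tri([ray(p,ctr(p)),ray(t,ctr(t))]))
E
```

```text
time_s: 4.0
ee_pos: [0.5572, -0.2986, 0.3001]
tcp_rot: [3.142, -0.001, 2.764]
wrist_force: [0.7, -0.4, -0.2]
opening: 0.997
grip_force: 0.0
2891 0.14166810924437645 0.0012377928859154022
((556.0083618164062, -298.2156066894531), (42.01459503173828, 56.92271423339844), 68.15544891357422)
px 246 292 155 217
tri [ 0.55684337 -0.2987259   0.13212206]
```

```bash
python3 - <<'E'
from h import *
a=np.radians(158.2); go([.5562,-.2983,.096],np.array([[np.cos(a),np.sin(a),0],[np.sin(a),-np.cos(a),0],[0,0,-1]]))
E
```

```text
shift cm [0.09, 0.01, 20.4] turn [0.0, -0.04, 0.13] rows>= 4 t 4.05
```

```bash
python3 -m pendant '[[1,[0.1,0,5],[0,0,0]],[1,[0.1,0,10],[0,0,0]],[1,[0.1,0,15],[0,0,0]],[1,[0.1,0,18.5],[0,0,0]],[1,[0.1,0,20.4],[0,0,0]],[1,[0.1,0,20.4],[0,0,0]],[1,[0.1,0,20.4],[0,0,0]]]'; python3 -m pendant '[[0.4,[0,0,0],[0,0,0]],[0.2,[0,0,0],[0,0,0]],[0,[0,0,0],[0,0,0]],[-0.2,[0,0,0],[0,0,0]],[-1,[0,0,0],[0,0,0]],[-1,[0,0,0],[0,0,0]],[-1,[0,0,0],[0,0,0]],[-1,[0,0,0],[0,0,0]],[-1,[0,0,0],[0,0,0]]]' 50
```

```text
time_s: 4.92
ee_pos: [0.5566, -0.2994, 0.0969]
tcp_rot: [-3.141, 0.001, 2.763]
wrist_force: [0.3, 0.1, 1.4]
opening: 1.0
grip_force: 0.0
time_s: 6.05
ee_pos: [0.5565, -0.2993, 0.0967]
tcp_rot: [-3.141, 0.001, 2.763]
wrist_force: [0.7, 1.7, 5.3]
opening: 0.479
grip_force: 51.8
```

```bash
python3 -m pendant '[[-1,[0,0,-2],[0,0,0]],[-1,[0,0,-7],[0,0,0]],[-1,[0,0,-13],[0,0,0]],[-1,[0,0,-18],[0,0,0]],[-1,[0,0,-21],[0,0,0]],[-1,[0,0,-21],[0,0,0]],[-1,[0,0,-21],[0,0,0]]]'
python3 - <<'E'
from h import *
g=np.load('g.npz'); S,F=g['S'],g['F']; Rt=tool(F); go(S+F[:,2]*.1667-Rt[:,0]*.00065,Rt)
E
```

```text
time_s: 6.92
ee_pos: [0.5551, -0.2985, 0.3033]
tcp_rot: [3.141, -0.005, 2.762]
wrist_force: [-0.4, -0.6, -2.1]
opening: 0.477
grip_force: 51.1
shift cm [19.5, 57.22, 6.54] turn [5.64, 24.32, -24.89] rows>= 10 t 6.925
```

```bash
python3 -m pendant '[[-1,[6,18,0],[0,0,0]],[-1,[6,18,0],[0,0,0]],[-1,[6,18,0],[0,0,0]],[-1,[6,18,0],[0,0,0]],[-1,[19.5,57.2,6.5],[5.6,24.3,-24.9]],[-1,[19.5,57.2,6.5],[5.6,24.3,-24.9]],[-1,[19.5,57.2,6.5],[5.6,24.3,-24.9]],[-1,[19.5,57.2,6.5],[5.6,24.3,-24.9]],[-1,[19.5,57.2,6.5],[5.6,24.3,-24.9]],[-1,[19.5,57.2,6.5],[5.6,24.3,-24.9]],[-1,[19.5,57.2,6.5],[5.6,24.3,-24.9]],[-1,[19.5,57.2,6.5],[5.6,24.3,-24.9]],[-1,[19.5,57.2,6.5],[5.6,24.3,-24.9]],[-1,[19.5,57.2,6.5],[5.6,24.3,-24.9]],[-1,[19.5,57.2,6.5],[5.6,24.3,-24.9]],[-1,[19.5,57.2,6.5],[5.6,24.3,-24.9]]]'
python3 - <<'E'
from h import *
g=np.load('g.npz'); S,F=g['S'],g['F']; Rt=tool(F); go(S+F[:,2]*.0767-Rt[:,0]*.00065,Rt)
p=cam('wrist'); t=cam('top'); s=cam('scene'); pickle.dump((p,t,s),open('w3.pkl','wb'))
b=p['img']; c=lambda k,P,w: cv2.resize(k['img'][int(proj(k,P)[0][1])-w:int(proj(k,P)[0][1])+w,int(proj(k,P)[0][0])-w:int(proj(k,P)[0][0])+w],(350,350))
P=S+F[:,2]*.05
o=np.zeros((350,800,3),np.uint8); o[:337,:450]=cv2.resize(b,(450,337)); o[:,450:]=c(s,P,45)
cv2.imwrite('pics/held.png',o[:,:,::-1])
# points on head via top & scene depth expressed in tool frame
st=sensors.observe(); W=rpy(st['tcp_rot'])
for n,k in(('wrist',p),('scene',s),('top',t)):
    X,ok=pts(k,[(x,y) for y in range(420) for x in range(560)]); L=(X[ok]-st['ee_pos'])@W
    for nm,(z0,z1) in (('head',(.0,.018)),('plug',(.028,.062))):
        q=L[(abs(L[:,0])<.045)&(abs(L[:,1])<.035)&(L[:,2]>z0)&(L[:,2]<z1)]
        if len(q)>8: print(n,nm,len(q),(np.percentile(q,[3,97],axis=0)*1000).round(1).tolist())
E
```

```text
time_s: 8.93
ee_pos: [0.5868, 0.3037, 0.2415]
tcp_rot: [-3.139, -0.432, -3.081]
wrist_force: [0.2, -0.7, -2.2]
opening: 0.476
grip_force: 51.8
shift cm [0.07, 0.19, 9.24] turn [-0.07, 0.27, -0.11] rows>= 2 t 8.925
wrist head 684 [[28.6, -18.9, 0.6], [29.4, 18.3, 17.1]]
wrist plug 285 [[21.5, -14.4, 45.9], [22.3, 14.3, 61.7]]
scene head 111 [[-28.9, -25.6, 0.6], [26.9, -7.5, 17.1]]
scene plug 149 [[-22.0, -21.3, 29.2], [20.5, -10.2, 61.3]]
top head 191 [[-24.1, -22.0, 0.4], [30.3, 13.3, 17.6]]
top plug 222 [[-17.8, -17.2, 31.4], [23.7, 14.5, 61.0]]
```

View pics/held.png

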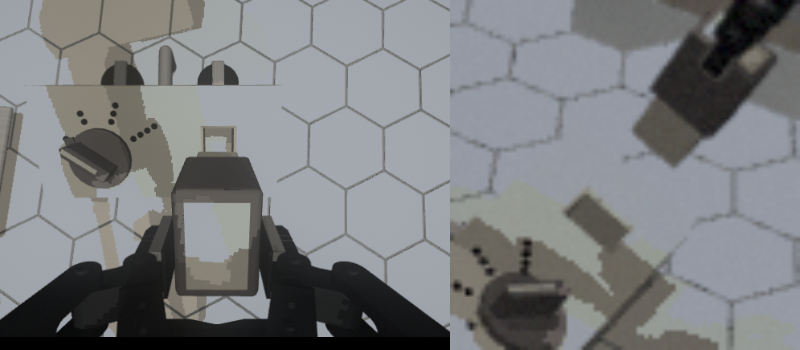

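The held view shows the cartridge square in the fingers, with its faces centred to within about 0.5 mm in the tool frame. The socket is visible just beyond it at (218,138).

```bash
python3 -m pendant '[[-1,[0.0,0.19,4],[0,0.27,-0.1]],[-1,[0.0,0.19,7],[0,0.27,-0.1]],[-1,[0.0,0.19,8.5],[0,0.27,-0.1]],[-1,[0.0,0.19,9.2],[0,0.27,-0.1]],[-1,[0.0,0.19,9.2],[0,0.27,-0.1]],[-1,[0.0,0.19,9.2],[0,0.27,-0.1]],[-1,[0.0,0.19,9.2],[0,0.27,-0.1]]]'
python3 - <<'E'
from h import *
g=np.load('g.npz'); S,F=g['S'],g['F']; Rt=tool(F); go(S+F[:,2]*.0667,Rt)
p=cam('wrist'); im=rect(p,S,F,0,.00025,.09,.07); cv2.imwrite('pics/pre.png',cv2.resize(im[:,:,::-1],None,fx=2,fy=2))
E
```

```text
time_s: 9.95
ee_pos: [0.5485, 0.3039, 0.1581]
tcp_rot: [-3.141, -0.436, -3.078]
wrist_force: [-1.0, 0.2, -1.7]
opening: 0.477
grip_force: 51.7
shift cm [0.16, -0.09, 1.07] turn [-0.08, 0.05, 0.06] rows>= 1 t 9.95
```

View pics/pre.png

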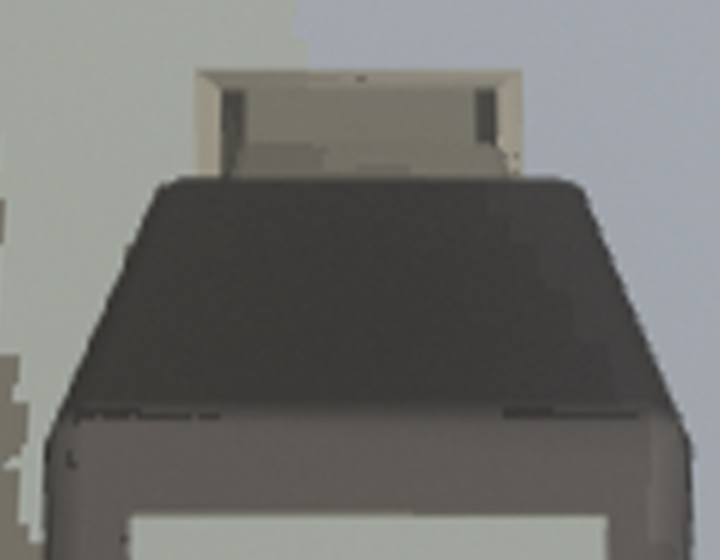

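The rectified view centres the mouth on my estimate to within 0.3 mm. I'll correct the small pose error, then start the insertion.

```bash
python3 -m pendant '[[-1,[0.16,-0.09,0],[0,0,0]],[-1,[0.16,-0.09,0],[0,0,0]],[-1,[0.16,-0.09,0.3],[0,0,0]],[-1,[0.16,-0.09,0.7],[0,0,0]],[-1,[0.16,-0.09,1.1],[0,0,0]],[-1,[0.16,-0.09,1.5],[0,0,0]],[-1,[0.16,-0.09,1.8],[0,0,0]],[-1,[0.16,-0.09,1.8],[0,0,0]]]'
python3 - <<'E'
from h import *
g=np.load('g.npz'); S,F=g['S'],g['F']; Rt=tool(F); go(S+F[:,2]*.0217,Rt)
s=sensors.observe(); print('F face',(F.T@s['wrist_force']).round(1),s['moment'].round(2))
E
```

```text
time_s: 11.0
ee_pos: [0.5387, 0.3023, 0.1417]
tcp_rot: [-3.14, -0.438, -3.078]
wrist_force: [-0.0, 0.5, -1.5]
opening: 0.478
grip_force: 51.7
shift cm [-0.05, 0.02, 3.66] turn [-0.11, -0.07, 0.05] rows>= 1 t 11.0
F face [-0.6 -0.5 -1.3] [ 0.01 -0.32  0.03]
```

```bash
python3 -m pendant '[[-1,[-0.05,0.02,0.5],[0,0,0]],[-1,[-0.05,0.02,1],[0,0,0]],[-1,[-0.05,0.02,1.5],[0,0,0]],[-1,[-0.05,0.02,2],[0,0,0]],[-1,[-0.05,0.02,2.5],[0,0,0]],[-1,[-0.05,0.02,3],[0,0,0]],[-1,[-0.05,0.02,3.4],[0,0,0]],[-1,[-0.05,0.02,3.6],[0,0,0]],[-1,[-0.05,0.02,3.6],[0,0,0]]]'
python3 - <<'E'
from h import *
g=np.load('g.npz'); S,F=g['S'],g['F']; Rt=tool(F); go(S+F[:,2]*.0217,Rt)
s=sensors.observe(); print('F face',(F.T@s['wrist_force']).round(1),s['moment'].round(2))
E
```

```text
time_s: 12.12
ee_pos: [0.5241, 0.3015, 0.109]
tcp_rot: [-3.14, -0.437, -3.078]
wrist_force: [0.7, 0.1, -1.4]
opening: 0.477
grip_force: 51.7
shift cm [0.01, 0.0, 0.08] turn [-0.11, -0.05, 0.05] rows>= 1 t 12.125
F face [-1.3 -0.1 -1. ] [ 0.04 -0.35  0.02]
```

Almost home. I'll press gently until there's contact.

```bash
python3 -m pendant '[[-1,[0,0,0.1],[0,0,0]],[-1,[0,0,0.15],[0,0,0]],[-1,[0,0,0.2],[0,0,0]],[-1,[0,0,0.2],[0,0,0]]]'
python3 - <<'E'
from h import *
g=np.load('g.npz'); S,F=g['S'],g['F']; Rt=tool(F); go(S+F[:,2]*.0217,Rt)
s=sensors.observe(); print('F face',(F.T@s['wrist_force']).round(1),s['moment'].round(2))
E
```

```text
time_s: 12.62
ee_pos: [0.5233, 0.3014, 0.1072]
tcp_rot: [-3.14, -0.437, -3.078]
wrist_force: [0.4, 0.5, -2.1]
opening: 0.475
grip_force: 51.7
shift cm [0.01, 0.0, -0.11] turn [-0.11, -0.04, 0.05] rows>= 1 t 12.625
F face [-1.2 -0.5 -1.7] [ 0.07 -0.36  0.03]
```

```bash
python3 -m pendant '[[-1,[0,0,0.05],[0,0,0]],[-1,[0,0,0.1],[0,0,0]],[-1,[0,0,0.1],[0,0,0]]]'; python3 -m pendant '[[-1,[0,0,0.05],[0,0,0]],[-1,[0,0,0.1],[0,0,0]],[-1,[0,0,0.1],[0,0,0]]]'
```

```text
time_s: 13.0
ee_pos: [0.5233, 0.3015, 0.107]
tcp_rot: [-3.14, -0.436, -3.078]
wrist_force: [1.1, 0.2, 3.0]
opening: 0.481
grip_force: 52.3
time_s: 13.38
ee_pos: [0.5233, 0.3015, 0.1069]
tcp_rot: [-3.141, -0.435, -3.077]
wrist_force: [2.5, 0.1, 6.6]
opening: 0.475
grip_force: 52.9
```

```bash
python3 -m pendant '[[-1,[0,0,0.1],[0,0,0]],[-1,[0,0,0.2],[0,0,0]],[-1,[0,0,0.2],[0,0,0]]]'; python3 -m pendant '[[-0.05,[0,0,-0.3],[0,0,0]],[0.2,[0,0,-0.3],[0,0,0]],[0.5,[0,0,-0.3],[0,0,0]],[0.5,[0,0,-0.3],[0,0,0]],[0.5,[0,0,-0.3],[0,0,0]],[0.5,[0,0,-0.3],[0,0,0]],[0.5,[0,0,-3],[0,0,0]],[0.5,[0,0,-7],[0,0,0]],[0.5,[0,0,-12],[0,0,0]],[0.5,[0,0,-12],[0,0,0]],[0.5,[0,0,-12],[0,0,0]]]'
python3 - <<'E'
from h import *
g=np.load('g.npz'); S,F=g['S'],g['F']
p=cam('wrist'); s=cam('scene'); t=cam('top'); pickle.dump((p,s,t),open('w4.pkl','wb'))
for n,k in(('wrist',p),('scene',s),('top',t)):
    X,ok=pts(k,[(x,y) for y in range(420) for x in range(560)]); L=(X[ok]-S)@F
    q=L[(abs(L[:,0])<.022)&(abs(L[:,1])<.016)&(L[:,2]>.03)&(L[:,2]<.09)]
    if len(q)>20:
        A=np.c_[q[:,:2],np.ones(len(q))]; co,*_=np.linalg.lstsq(A,q[:,2],rcond=None); print(n,len(q),'top h',np.median(q[:,2]),'tilt deg',np.degrees(co[:2]).round(2))
A=S+.135*F[:,1]+.0*F[:,2]; fc=g['fc']; A=fc+F@np.array([-.0145,.0647,0]); print('axis',A)
th=np.radians(54); c,s_=np.cos(th),np.sin(th); D=F@np.array([[c,-s_,0],[s_,c,0],[0,0,1]]); Rt=tool(D)
go(A+F[:,2]*.09,Rt); 
cv2.imwrite('pics/ins.png',np.vstack([cv2.resize(p['img'],(560,420))[:,:,::-1]])) ; print(sensors.observe()['joints'].round(2))
E
```

```text
time_s: 13.75
ee_pos: [0.5234, 0.3015, 0.1068]
tcp_rot: [-3.141, -0.432, -3.077]
wrist_force: [3.4, 0.2, 14.3]
opening: 0.48
grip_force: 53.6
time_s: 15.12
ee_pos: [0.5721, 0.3046, 0.2118]
tcp_rot: [-3.14, -0.438, -3.078]
wrist_force: [-1.1, 0.2, -1.7]
opening: 0.751
grip_force: 0.0
wrist 2923 top h 0.0657396522544079 tilt deg [-0.13 -0.24]
scene 110 top h 0.06466376381133415 tilt deg [-0.6  -3.25]
top 282 top h 0.06485081253172861 tilt deg [0.28 0.37]
axis [0.53199712 0.16692013 0.08445069]
shift cm [-1.02, -13.48, 4.53] turn [-0.04, -0.27, -53.96] rows>= 6 t 15.275
[ 0.32  0.65  0.96  0.11  1.96 -1.3 ]
```

View pics/ins.png

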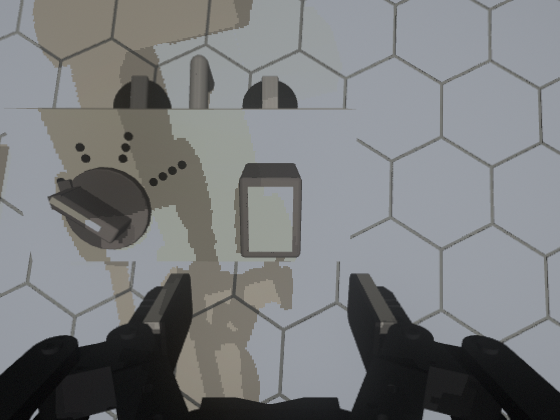

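The cartridge sits square at (270,215), its top 65–66 mm above the face with about 0.1° tilt, so it is fully home. Next I'll measure the bar by depth.

```bash
cat > bar.py <<'E'
from h import *
def bar(k):
    g=np.load('g.npz'); F=g['F']; A=g['fc']+F@np.array([-.0145,.0647,0])
    X,ok=pts(k,[(x,y) for y in range(420) for x in range(560)]); L=(X[ok]-A)@F
    q=L[(np.hypot(L[:,0],L[:,1])<.042)&(L[:,2]>.037)&(L[:,2]<.045)]
    if len(q)<20: return print('few',len(q))
    (cx,cy),wh,an=cv2.minAreaRect((q[:,:2]*1000).astype(np.float32)); v=np.linalg.svd(q[:,:2]-q[:,:2].mean(0),full_matrices=False)[2][0]
    e=q[:,:2]@v; w=q[:,:2]@[-v[1],v[0]]
    print(len(q),'h',np.median(q[:,2]).round(4),'ctr',round(cx,1),round(cy,1),'size',np.round(wh,1),'axis deg from up to +y',np.degrees(np.arctan2(v[1],v[0])).round(1),'extent along',(np.percentile(e,[1,99])*1000).round(1),'lateral',(np.percentile(w,[2,98])*1000).round(1))
    d=L[(np.hypot(L[:,0],L[:,1])<.045)&(L[:,2]>.008)&(L[:,2]<.014)]; print('disc',cv2.minEnclosingCircle((d[:,:2]*1000).astype(np.float32)))
E
python3 - <<'E'
from bar import *
bar(pickle.load(open('w1.pkl','rb')))
for k in pickle.load(open('w4.pkl','rb')): bar(k)
E
```

```text
1172 h 0.041 ctr 2.8 4.3 size [54.3 14.4] axis deg from up to +y -125.5 extent along [-30.5  21.1] lateral [-6.4  6.7]
disc ((1.6115236282348633, 2.8376283645629883), 38.1201171875)
1356 h 0.041 ctr 2.8 4.3 size [55.1 14.8] axis deg from up to +y -125.1 extent along [-31.   21.7] lateral [-6.6  6.7]
disc ((1.5762805938720703, 2.806450843811035), 38.374794006347656)
64 h 0.0402 ctr 1.7 6.8 size [50.6 17.4] axis deg from up to +y -124.1 extent along [-31.1  18.7] lateral [-10.2   6.4]
disc ((0.7958087921142578, 4.978891372680664), 38.31393814086914)
125 h 0.0398 ctr 3.1 3.2 size [53.  15.1] axis deg from up to +y 53.3 extent along [-21.   30.2] lateral [-7.5  6.6]
disc ((2.104762077331543, 1.5060920715332031), 37.7338981628418)
```

```bash
python3 - <<'E'
from h import *
d=np.load('pl.npz'); O,F=d['O'],d['F']; g=np.load('g.npz'); A=g['fc']+F@np.array([-.0145,.0647,0])
for n,l in (('1',[(100,143)]),('2',[(147,104),(140,87)]),('3',[(207,104),(214,87),(220,69)]),('4',[(253,143),(270,134),(286,125),(303,115)])):
    for u,v in l:
        P=O+F[:,0]*(.075-.0005*v)+F[:,1]*(.15-.0005*u); x=(P-A)@F; print(n,np.degrees(np.arctan2(x[1],x[0])).round(1),(np.hypot(x[0],x[1])*1000).round(1))
th=np.radians(54.7); c,s_=np.cos(th),np.sin(th); D=F@np.array([[c,-s_,0],[s_,c,0],[0,0,1]])
go(A+F[:,2]*.09,tool(D))
E
```

```text
1 61.2 44.3
2 20.5 43.6
2 20.8 52.8
3 -19.8 43.4
3 -20.3 52.6
3 -20.0 62.1
4 -60.5 43.3
4 -60.8 53.0
4 -60.8 62.1
4 -60.6 72.0
shift cm [-1.02, -13.48, 4.53] turn [-0.04, -0.27, -54.66] rows>= 6 t 15.275
```

```bash
python3 -m pendant '[[0.2,[0,-6,0],[0,0,-10]],[0.2,[-1,-12,0],[0,-0.3,-20]],[0.2,[-1,-13.5,4.5],[0,-0.3,-54.7]],[0.2,[-1,-13.5,4.5],[0,-0.3,-54.7]],[0.2,[-1,-13.5,4.5],[0,-0.3,-54.7]],[0.2,[-1,-13.5,4.5],[0,-0.3,-54.7]],[0.2,[-1,-13.5,4.5],[0,-0.3,-54.7]],[0.2,[-1,-13.5,4.5],[0,-0.3,-54.7]],[0.2,[-1,-13.5,4.5],[0,-0.3,-54.7]]]'
cat > d.py <<'E'
from h import *
import sys
a,h=map(float,sys.argv[1:])
F=np.load('g.npz')['F']; A=np.load('g.npz')['fc']+F@np.array([-.0145,.0647,0])
th=np.radians(a); c,s_=np.cos(th),np.sin(th); go(A+F[:,2]*h,tool(F@np.array([[c,-s_,0],[s_,c,0],[0,0,1]])))
s=sensors.observe(); print('F face',(F.T@s['wrist_force']).round(1),s['moment'].round(2),s['joints'].round(2))
E
python3 d.py 54.7 .016
```

```text
time_s: 16.4
ee_pos: [0.5709, 0.1694, 0.1674]
tcp_rot: [2.78, -0.244, -2.079]
wrist_force: [0.2, 0.2, -0.7]
opening: 0.603
grip_force: 0.0
shift cm [0.03, 0.04, 7.56] turn [-0.15, 0.13, 0.04] rows>= 2 t 16.4
F face [-0.5 -0.2 -0.5] [ 0.03 -0.19  0.03] [ 0.15  0.59  1.17  0.04  1.81 -2.44]
```

```bash
python3 -m pendant '[[0.2,[0.03,0.04,2.5],[0,0,0]],[0.2,[0.03,0.04,5],[0,0,0]],[0.2,[0.03,0.04,7],[0,0,0]],[0.2,[0.03,0.04,7.5],[0,0,0]],[0.2,[0.03,0.04,7.5],[0,0,0]],[0.2,[0.03,0.04,7.5],[0,0,0]]]'; python3 d.py 54.7 .016; python3 -m pendant '[[-0.3,[0,0,0],[0,0,0]],[-0.6,[0,0,0],[0,0,0]],[-1,[0,0,0],[0,0,0]],[-1,[0,0,0],[0,0,0]],[-1,[0,0,0],[0,0,0]],[-1,[0,0,0],[0,0,0]],[-1,[0,0,0],[0,0,0]]]' 40; python3 d.py -20 .016
```

```text
time_s: 17.15
ee_pos: [0.5402, 0.1674, 0.1004]
tcp_rot: [2.782, -0.243, -2.079]
wrist_force: [0.3, 0.1, 0.8]
opening: 0.594
grip_force: 0.0
shift cm [0.04, 0.06, 0.19] turn [-0.25, 0.22, 0.05] rows>= 1 t 17.15
F face [ 0.  -0.   0.9] [-0.03 -0.24  0.05] [ 0.15  0.59  1.34  0.04  1.64 -2.44]
time_s: 18.02
ee_pos: [0.5392, 0.1674, 0.0996]
tcp_rot: [2.781, -0.244, -2.078]
wrist_force: [-0.3, 0.1, 0.5]
opening: 0.003
grip_force: 0.0
shift cm [0.01, 0.01, 0.08] turn [-0.04, 0.23, 74.75] rows>= 7 t 18.025
F face [ 0.5 -0.1  0.3] [ 0.07 -0.18 -0.  ] [ 0.15  0.59  1.35  0.04  1.64 -2.44]
```

Fingers shut on nothing, so I need to look.

```bash
python3 - <<'E'
from bar import *
g=np.load('g.npz'); A=g['fc']+g['F']@np.array([-.0145,.0647,0])
ks=[cam(n) for n in('wrist','scene','top')]
for k in ks: bar(k)
o=np.zeros((400,800,3),np.uint8); o[:300,:400]=cv2.resize(ks[0]['img'],(400,300)); 
u=proj(ks[1],A)[0].astype(int); o[:,400:]=cv2.resize(ks[1]['img'][u[1]-50:u[1]+50,u[0]-50:u[0]+50],(400,400),interpolation=cv2.INTER_CUBIC)
cv2.imwrite('pics/miss.png',o[:,:,::-1]); print(sensors.observe()['opening'])
E
```

```text
1695 h 0.0413 ctr 11.2 16.6 size [26.3 13.9] axis deg from up to +y -125.6 extent along [-32.3  -8.3] lateral [-7.4  6. ]
disc ((1.949228286743164, 4.13862419128418), 37.721107482910156)
38 h 0.0395 ctr -1.1 10.5 size [48.9 15. ] axis deg from up to +y -133.6 extent along [-31.   17.8] lateral [-12.6   1.7]
disc ((1.108433723449707, 4.61063289642334), 36.987300872802734)
62 h 0.0401 ctr 11.2 14.4 size [24.  14.1] axis deg from up to +y 48.7 extent along [ 6.7 30.2] lateral [-5.6  7.8]
disc ((0.9388680458068848, 6.525498390197754), 35.901676177978516)
0.0013085841275753821
```

View pics/miss.png

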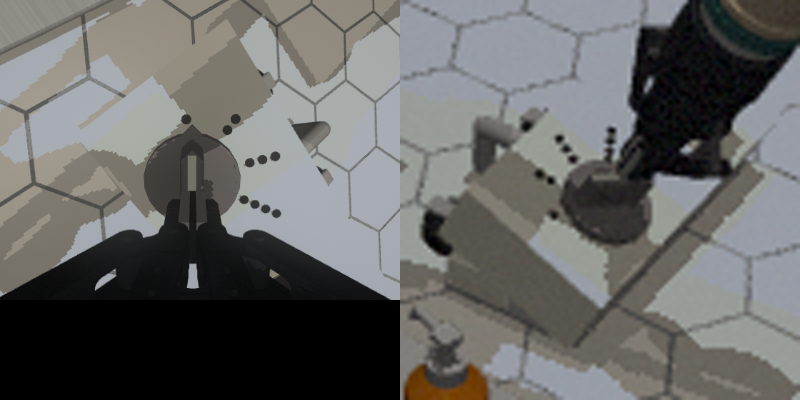

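```bash
python3 - <<'E'
from h import *
st=sensors.observe(); W=rpy(st['tcp_rot'])
for n in('wrist','scene'):
    k=cam(n); X,ok=pts(k,[(x,y) for y in range(420) for x in range(560)]); L=(X[ok]-st['ee_pos'])@W*1000; C=k['img'].reshape(-1,3)[ok]
    print(n)
    for z0 in range(-60,12,6):
        q=(abs(L[:,0])<25)&(abs(L[:,1])<40)&(L[:,2]>z0)&(L[:,2]<z0+6); 
        if q.sum()>3:
            dk=q&(C.max(1)<45)
            print(z0,q.sum(),dk.sum(),'x',np.percentile(L[q,0],[5,50,95]).round(),'y',np.percentile(L[q,1],[2,25,50,75,98]).round(),'dark x', np.percentile(L[dk,0],[5,95]).round() if dk.sum() else '', 'y',np.percentile(L[dk,1],[2,98]).round() if dk.sum() else '', 'min|y|',abs(L[dk,1]).min().round(1) if dk.sum() else '')
E
```

```text
wrist
-60 631 359 x [ 7. 11. 12.] y [-13.  -6.   0.   6.  13.] dark x [ 7. 12.] y [-13.  13.] min|y| 0.0
-54 608 388 x [ 7.  8. 12.] y [-13.  -7.  -0.   7.  13.] dark x [ 7. 12.] y [-13.  13.] min|y| 0.0
-48 539 337 x [ 7.  8. 12.] y [-13.  -7.  -0.   7.  13.] dark x [ 7. 11.] y [-13.  13.] min|y| 0.0
-42 463 277 x [ 7. 11. 12.] y [-13.  -6.   1.   7.  13.] dark x [ 7. 11.] y [-13.  13.] min|y| 0.0
-36 216 88 x [ 7. 11. 12.] y [-11.  -4.  -0.   4.  11.] dark x [ 7. 12.] y [-11.  11.] min|y| 0.1
-30 880 0 x [ 9. 17. 24.] y [-6. -3. -0.  2.  6.] dark x  y  min|y| 
-24 347 4 x [ 8. 17. 24.] y [-7. -6. -3.  5.  6.] dark x [ 8. 15.] y [-7.  6.] min|y| 6.4
0 4687 0 x [-16.   4.  22.] y [-31. -20.   9.  21.  31.] dark x  y  min|y| 
6 2600 0 x [-18.   4.  23.] y [-33. -23. -11.  20.  32.] dark x  y  min|y| 
scene
-60 13 4 x [ 3. 10. 13.] y [-16. -10.  -6.   4.  12.] dark x [ 3. 10.] y [-16. -10.] min|y| 9.6
-54 7 6 x [ 4.  8. 13.] y [-14. -11.  -9.  -6.   1.] dark x [ 4. 12.] y [-14.   1.] min|y| 1.6
-48 20 13 x [-2.  9. 13.] y [-15. -13.  -8.  -1.  10.] dark x [-2. 12.] y [-15.  10.] min|y|
[... 175 characters left out ...]
.] min|y| 0.2
-30 13 3 x [ 2. 14. 23.] y [-10.  -5.  -3.  -0.   4.] dark x [-2.  9.] y [-10.   1.] min|y| 1.8
-24 32 17 x [-16.   8.  22.] y [-10.  -9.  -6.  -4.   4.] dark x [-14.  22.] y [-10.  -5.] min|y| 4.8
-18 10 10 x [-13.   7.  22.] y [-9. -8. -7. -7. -6.] dark x [-13.  22.] y [-9. -6.] min|y| 5.6
-12 14 13 x [-19.  -2.  19.] y [-9. -8. -8. -7. -6.] dark x [-17.  19.] y [-9. -6.] min|y| 6.0
-6 16 16 x [-12.   1.  21.] y [-10.  -9.  -8.  -7.  -6.] dark x [-12.  21.] y [-10.  -6.] min|y| 5.9
0 61 9 x [-19.   5.  21.] y [-36. -27. -15.  -7.  28.] dark x [-17.  20.] y [-10.  -5.] min|y| 5.4
6 109 11 x [-21.   1.  22.] y [-36. -25. -16.  -7.  32.] dark x [-3. 22.] y [-37.   5.] min|y| 6.0
```

```bash
python3 - <<'E'
from h import *
now=cam('wrist')
for nm,p in(('w1',pickle.load(open('w1.pkl','rb'))),('w2',pickle.load(open('w2.pkl','rb'))),('held',pickle.load(open('w3.pkl','rb'))[0]),('w4',pickle.load(open('w4.pkl','rb'))[0]),('now',now)):
    T=p['T']; M=np.array(p['tool_from_camera']); W=T@np.linalg.inv(M)
    X,ok=pts(p,[(x,y) for y in range(420) for x in range(560)]); L=((X-W[:3,3])@W[:3,:3]*1000)
    C=p['img'].reshape(-1,3); q=ok&(abs(L[:,0])<16)&(abs(L[:,1])<62)&(L[:,2]>-80)&(L[:,2]<6)
    print(nm,[(z,int((q&(L[:,2]>z)&(L[:,2]<=z+5)).sum()),*np.percentile(abs(L[q&(L[:,2]>z)&(L[:,2]<=z+5),1]),[2,98]).round()) for z in range(-50,5,5) if (q&(L[:,2]>z)&(L[:,2]<=z+5)).sum()>2])
E
```

```text
w1 [(-50, 780, np.float64(42.0), np.float64(54.0)), (-45, 367, np.float64(42.0), np.float64(47.0))]
w2 [(-50, 772, np.float64(42.0), np.float64(55.0)), (-45, 371, np.float64(42.0), np.float64(47.0))]
held [(-50, 5744, np.float64(0.0), np.float64(31.0)), (-45, 3344, np.float64(1.0), np.float64(32.0)), (-40, 263, np.float64(22.0), np.float64(33.0)), (-35, 42, np.float64(22.0), np.float64(27.0))]
w4 [(-50, 783, np.float64(32.0), np.float64(45.0)), (-45, 651, np.float64(32.0), np.float64(44.0)), (-40, 408, np.float64(32.0), np.float64(39.0)), (-35, 72, np.float64(32.0), np.float64(32.0))]
now [(-50, 480, np.float64(0.0), np.float64(13.0)), (-45, 432, np.float64(0.0), np.float64(13.0)), (-40, 368, np.float64(0.0), np.float64(13.0)), (-35, 146, np.float64(0.0), np.float64(11.0)), (-30, 160, np.float64(0.0), np.float64(6.0)), (-25, 407, np.float64(0.0), np.float64(7.0)), (0, 511, np.float64(9.0), np.float64(32.0))]
```

The wrist depth shows the true fingertips end about 31 mm behind the reported TCP when shut (about 41 mm when open), so the fingers closed just above the bar. I'll open, go about 30 mm deeper and close again.

```bash
python3 -m pendant '[[0,[0,0,-1],[0,0,0]],[0,[0,0,-1],[0,0,0]],[0,[0,0,-1],[0,0,0]],[0,[0,0,-1],[0,0,0]],[0,[0,0,0],[0,0.2,0]],[0,[0,0,1],[0,0.2,0]],[0,[0,0,2],[0,0.2,0]],[0,[0,0,2.7],[0,0.2,0]],[0,[0,0,2.9],[0,0.2,0]],[0,[0,0,2.9],[0,0.2,0]]]'; python3 d.py 54.7 -.013
```

```text
time_s: 19.58
ee_pos: [0.5272, 0.1666, 0.0733]
tcp_rot: [2.78, -0.247, -2.077]
wrist_force: [-0.7, -0.6, 0.2]
opening: 0.501
grip_force: 0.0
shift cm [0.02, 0.03, 0.09] turn [-0.17, -0.04, 0.05] rows>= 1 t 19.575
F face [ 0.8  0.6 -0.2] [ 0.05 -0.22  0.02] [ 0.15  0.59  1.41  0.04  1.57 -2.44]
```

```bash
python3 -m pendant '[[-0.3,[0,0,0],[0,0,0]],[-0.6,[0,0,0],[0,0,0]],[-1,[0,0,0],[0,0,0]],[-1,[0,0,0],[0,0,0]],[-1,[0,0,0],[0,0,0]],[-1,[0,0,0],[0,0,0]],[-1,[0,0,0],[0,0,0]]]' 40; python3 d.py -20 -.012
```

```text
time_s: 20.45
ee_pos: [0.5277, 0.1664, 0.0735]
tcp_rot: [2.782, -0.247, -2.077]
wrist_force: [3.2, -1.6, 2.9]
opening: 0.156
grip_force: 42.7
shift cm [0.02, 0.07, 0.03] turn [-0.21, 0.14, 74.75] rows>= 7 t 20.45
F face [-1.5  1.8  3.9] [-0.12 -0.39  0.05] [ 0.15  0.59  1.41  0.04  1.57 -2.44]
```

```bash
python3 -m pendant '[[-1,[0,0,0],[0,0,8]],[-1,[0,0,0],[0,0,16]],[-1,[0,0,0],[0,0,24]],[-1,[0,0,0],[0,0,32]],[-1,[0,0,0],[0,0,40]],[-1,[0,0,0],[0,0,40]]]'; python3 d.py -20 -.012
```

```text
time_s: 21.2
ee_pos: [0.5278, 0.1663, 0.0735]
tcp_rot: [3.026, -0.419, -2.795]
wrist_force: [4.0, -2.0, 2.1]
opening: 0.155
grip_force: 42.8
shift cm [0.07, 0.05, 0.03] turn [-0.15, 0.2, 34.83] rows>= 4 t 21.2
F face [-2.6  2.2  3.5] [-0.22 -0.39  0.02] [ 0.15  0.59  1.41  0.04  1.57 -1.75]
```

Turning well; I'll finish the rest, release and back off.

```bash
python3 -m pendant '[[-1,[0.02,0.02,0],[0,0,8]],[-1,[0.04,0.04,0],[0,0,16]],[-1,[0.06,0.04,0],[0,0,24]],[-1,[0.06,0.04,0],[0,0,30]],[-1,[0.06,0.04,0],[0,0,34.9]],[-1,[0.06,0.04,0],[0,0,34.9]],[-1,[0.06,0.04,0],[0,0,34.9]]]'; python3 d.py -20 -.012
python3 -m pendant '[[-0.5,[0,0,0],[0,0,0]],[-0.2,[0,0,0],[0,0,0]],[0,[0,0,0],[0,0,0]],[0,[0,0,0],[0,0,0]],[0,[0,0,0],[0,0,0]],[0,[0,0,-3],[0,0,0]],[0,[0,0,-7],[0,0,0]],[0,[0,0,-12],[0,0,0]],[0,[0,0,-15],[0,0,0]],[0,[0,0,-15],[0,0,0]],[0,[0,0,-15],[0,0,0]]]'
python3 - <<'E'
from bar import *
g=np.load('g.npz'); S,F=g['S'],g['F']
p=cam('wrist'); t=cam('top'); bar(p); bar(t); sc=cam('scene')
for k in(p,t):
    X,ok=pts(k,[(x,y) for y in range(420) for x in range(560)]); L=(X[ok]-S)@F
    q=L[(abs(L[:,0])<.022)&(abs(L[:,1])<.016)&(L[:,2]>.03)&(L[:,2]<.09)]; print('cart h',np.median(q[:,2]) if len(q) else None)
o=np.zeros((420,800,3),np.uint8); o[:315,:420]=cv2.resize(p['img'],(420,315)); o[:285,420:]=cv2.resize(sc['img'],(380,285)); cv2.imwrite('pics/end.png',o[:315,:,::-1])
E
```

```text
time_s: 22.08
ee_pos: [0.5278, 0.1662, 0.0735]
tcp_rot: [-2.982, -0.403, 2.823]
wrist_force: [5.2, -2.5, 1.6]
opening: 0.152
grip_force: 42.7
shift cm [0.09, 0.02, 0.03] turn [-0.09, 0.31, -0.02] rows>= 1 t 22.075
F face [-3.9  2.8  3.6] [-0.35 -0.66  0.08] [ 0.15  0.59  1.41  0.03  1.57 -1.14]
time_s: 23.45
ee_pos: [0.5885, 0.171, 0.2085]
tcp_rot: [-2.98, -0.408, 2.82]
wrist_force: [0.6, 0.9, -0.9]
opening: 0.503
grip_force: 0.0
1256 h 0.0411 ctr 4.7 -1.5 size [14.  54.3] axis deg from up to +y 160.1 extent along [-30.5  21.6] lateral [-6.6  6.2]
disc ((2.823695182800293, -1.3137288093566895), 38.01445388793945)
128 h 0.0403 ctr 5.9 -2.8 size [15.  55.2] axis deg from up to +y -18.9 extent along [-20.1  32. ] lateral [-7.   6.7]
disc ((2.4312593936920166, -3.120327949523926), 37.41614532470703)
cart h 0.06582693335337231
cart h None
```

View pics/end.png

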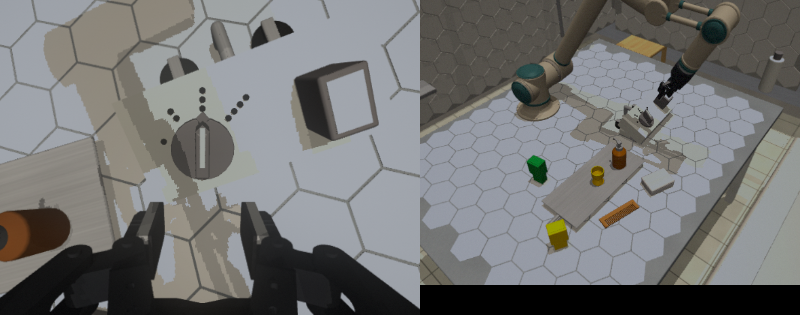

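The nose points at the three-pip row (202,103), measured at −19.9° against −20.0° for the mark. The cartridge is home (65.8 mm against 65), the bystanders stand where they were, and the gripper is clear.

```bash
python3 -c "
from workcell import job; print(job.close_job())"
```

```text
the job is handed in; nothing more can be done
None
```

The grey cartridge is plugged fully home in the doser's socket, the dial's nose points to the three-pip mark (within about 0.1° by wrist camera, about 1° by the top one), and the job was handed in at about 24 s with the bottle, egg cup, tin and comb untouched.

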